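# Close and clip the board case

### The arm

A 6-joint arm with a two-finger parallel gripper is mounted at the origin on the work surface. World frame = base frame: x ahead of the robot, y to its left, z up, the work surface at z = 0. Lengths are in m, angles in rad, forces in N, time in s.
With the tool pointing down it reaches from about 0.3 to 0.75 m from the base axis. Payload 8.5 kg.
Tool frame: the origin (TCP) lies at the very end of the fingers, on their centre line; the grasp point (between the pads) lies 19 mm behind it; z points along the fingers, y is the line along which they close (so a half turn about z gives the same grasp; the last joint's range is limited). The gripper opens to 88 mm and grips with 3 to 60 N. Pads are 18 mm wide; open, the fingers measure 123 mm over their backs; the gripper's body (75 mm by 187 mm) begins 45 mm behind the grasp point.
Start: joints at [0.966, 0.381, 1.297, -0, 1.464, -0.215], TCP at [0.209, 0.509, 0.239] pointing down, gripper open.
Joint ranges: [-3.11, 3.11], [-0.89, 2.33], [0.22, 2.48], [-1.42, 4.56], [0.17, 2.85], [-2.88, 2.88]. Speed limits (rad/s): [2.39, 2.39, 3.14, 3.14, 3.14, 3.14].

### API

Orientations are given as a rotation vector (axis times angle).
In Python, from bench import env gives the robot as it stands.
- The arm moves only by the shell command python3 -m jog 'ROWS' [FORCE]. ROWS is a JSON object whose one key "steps" holds a list of rows, each a list of 3 entries, a list of its own where there are three numbers: the opening, from 0 (shut) to 1 (fully open), then the shift along the tool's x, y, z in mm, then the turn, a rotation vector about the tool's x, y, z in degrees. A call has 1 to 20 rows; each row is the pose to reach, as a shift and turn from the pose commanded when the call began, along the tool's axes at that moment; what a row does not reach only later rows make up. A row lasts 1/10 s, in which the tool goes at most 50 mm and 8.59 degrees, less where a joint would pass 70% of its speed; a pose out of reach is approached as far as the arm can. A call with a gripper value outside its range is refused whole. The fingers move at their own pace and stop on an object; FORCE is the grip in N (left out, the last holds). Time passes only in rows, so rows that repeat a pose let the fingers close. It gives the time, the measured TCP pose, the force, the opening and the grip force at its end, in the units of the state.
- env.get_state(): the state, without advancing time (a new reading comes with each control period).
- env.read_camera(name): name is "side" or "top"; returns the picture (400x640x3 uint8, red, green, blue); there is no depth.
- env.camera_info(name): a dict with "K" (3x3 intrinsics, pixels), "rvec" (rotation vector, rad) and "tvec" (3), from world to camera coordinates, as OpenCV has them. Camera axes: x right, y down, z forward; pixel columns grow to the right and rows downward; lengths in m; the calibration is good to about 2 mm. A picture is of the moment at which its call begins. camera_info takes no time and is no camera call.
- env.sign_off(): hands the job in; it is judged then, once.
The state is a dict: "clock": time; "joints": joint angles; "qvel": joint speeds; "effort": joint torques, N m; "tool_pos": TCP position; "tcp_rot": TCP orientation; "wrist_force": force on the tool from outside, world axes, zero at the start; "torque": the same for the moment, N m; "finger_gap": opening from 0.0 (shut) to 1.0 (fully open); "gripper_force": force on a finger pad.
Only numpy, scipy, OpenCV 4.12 (cv2) and the standard library are available. Lean on these libraries where they do the work, as an engineer would, in place of code of your own. Each camera call takes 0.05 s, during which the arm holds its last target. There are 200 camera calls.

### The job

Close up the board case: set the loose lid squarely on its mouth and let go of it, then fold the four clips on its sides over the lid's rim one by one, pressing each fully home so that it rests at its stop. Feel your way gently, since each clip comes to its stop at a slightly different height and bends if forced, and leave everything else on the bench where it is.

Things in the scene. Friction and masses are not known exactly. Their poses are not given: they have to be found in the camera images.
- case: open aluminium board case screwed to the bench, 114 (its x) x 134 (its y) x 50 mm high, walls 7 mm, mouth 100 x 120 mm, a circuit board inside; origin at the centre of its underside, z up. A steel clip flap is hinged on the middle of each side. The clips bend if the fingers push on the case or a clip with more than 25 N
- case_rim (a point): centre of the case's mouth at rim height, 50 mm above the case's underside. Four springy rubber gasket pads (600 N/m each) stand 6 mm proud of the rim near the corners. The clips' hinge pins lie 9 mm outside the walls' outer faces, parallel to them, 15 mm above the rim
- lid: loose aluminium lid, 0.14 to 0.24 kg: plate 110 (its x) x 130 (its y) x 5 mm; under it a plug 96 x 116 mm, 11 mm deep (lowest 4 mm: 90 x 110 mm), that fits the mouth with 2 mm to spare each side. Origin at the centre of the plug's underside; plate top 16 mm above it. Same after a half turn. On the gasket its origin is 45 mm above the case's underside, clipped about 42
- clip_pin (a point): middle of the hinge pin of the clip on the case's -x side; all four are alike: a flat plate 32 mm wide, 4 mm thick, reaching 45 mm from the pin, with a round bar across its inner face 18 mm from the pin that bears on the lid's rim. Fully home it lies about level, but each clip's stop is set differently: it may slope up to 0.1 rad up or down, so its end lies up to 4.5 mm higher or lower
- lid_grip (a point): in the upright black grip bar in the centre of the lid, 38 mm above the lid's origin and 22 mm above the plate, a height to grip it at; the bar is 16 (lid x) x 44 (lid y) mm and 34 mm high, its top 50 mm above the lid's origin
- clip_near (a joint): angle of the clip on the case's -x side, turning about its hinge pin from its own hard stop, which reads 1.571 (fully home). About 0 it is upright, below 0 it leans outward (stop at -0.6). Stiff hinge (0.18 N m), stays where left; the last 0.1 to 0.35 rad before the stop also squeezes the gasket and takes up to 0.12 N m more
- clip_far (a joint): angle of the clip on the case's +x side, turning about its hinge pin from its own hard stop, which reads 1.571 (fully home). About 0 it is upright, below 0 it leans outward (stop at -0.6). Stiff hinge (0.18 N m), stays where left; the last 0.1 to 0.35 rad before the stop also squeezes the gasket and takes up to 0.12 N m more
- clip_left (a joint): angle of the clip on the case's +y side, turning about its hinge pin from its own hard stop, which reads 1.571 (fully home). About 0 it is upright, below 0 it leans outward (stop at -0.6). Stiff hinge (0.18 N m), stays where left; the last 0.1 to 0.35 rad before the stop also squeezes the gasket and takes up to 0.12 N m more
- clip_right (a joint): angle of the clip on the case's -y side, turning about its hinge pin from its own hard stop, which reads 1.571 (fully home). About 0 it is upright, below 0 it leans outward (stop at -0.6). Stiff hinge (0.18 N m), stays where left; the last 0.1 to 0.35 rad before the stop also squeezes the gasket and takes up to 0.12 N m more
- tray: bystander: grey divided parts tray 110 x 130 x 28 mm, origin at the centre of its underside
- screwdriver: bystander: screwdriver 170 mm long lying on the bench in front of the robot
- solvent: bystander: brown bottle, diameter 68, 170 mm high, origin at the centre of its underside
- screwjar: bystander: small clear jar, diameter 42, 45 mm high, origin at the centre of its underside
- board: bystander: bare circuit board 75 x 110 x 4 mm lying flat, origin at the centre of its underside
- brush: bystander: brush 150 mm long lying on the bench in front of the robot

How it is judged:
On the way, in this order (a step that is already met when the one before it is completed fails the run):
1. the lid lies on the gasket, plug in the case's mouth, released, with all clips still open (horizontal distance between lid and case below 0.005 m and angle between the x axis of lid and the x axis of case, either way round below 0.06 rad and z of lid in the frame of case below 0.048 m and contact force between the fingers and lid below 0.2 N and value of joint each of clip_near, clip_far, clip_left, clip_right below 0.6 rad), for 0.2 s.
2. the first clip is home over the lid's rim (value of joint any of clip_near, clip_far, clip_left, clip_right above 1.53 rad), for 0.1 s.
At the end, for the whole second after the job is handed in: All four clips are within 0.04 rad of their stops (above 1.53 rad), the lid is under them, centred on the case within 5 mm and square within 0.06 rad, its origin 38 to 45.5 mm above the case's underside, level within 0.09 rad and at rest (value of joint each of clip_near, clip_far, clip_left, clip_right above 1.53 rad and horizontal distance between lid and case below 0.005 m and angle between the x axis of lid and the x axis of case, either way round below 0.06 rad and z of lid in the frame of case between 0.038 and 0.0455 m and angle between lid's own z axis and vertical below 0.09 rad and linear speed of lid below 0.01 m/s); the robot touches nothing.
It fails at once if the fingers push on the case or one of its clips with more than 25 N (contact force between the fingers and case above 25 N).
It fails at once if another thing on the bench is moved by more than 20 mm (distance of any of tray, screwdriver, solvent, screwjar, board, brush from where it was at the start of the episode above 0.02 m).
It also fails if it takes over 72 s, if anything falls off the work surface, if the arm or the gripper's body presses on something with over 40 N, if the wrist force passes 120 N, or if a joint passes its speed limit or range.

## Working session

There is one attempt and no reset: what is moved stays moved. The work goes in short steps, Python scripts to look and compute and a shell command to move; the robot and the scene stay as the last step left them, time stands still between calls to the robot, and variables do not carry over. Pictures are saved under pics/ and viewed, at most 10 in all, crops included, and the job is handed in when it is done.

```bash
mkdir -p pics; python3 - <<'E'
from bench import env
import cv2,json
for n in("side","top"):
    cv2.imwrite(f"pics/{n}0.png",env.read_camera(n)[:,:,::-1]); i=env.camera_info(n); print(n,[ (k,[[round(float(x),4) for x in r] if hasattr(r,'__len__') else round(float(r),4) for r in i[k]]) for k in("K","rvec","tvec")])
s=env.get_state();print(s)
E
```

```text
side [('K', [[369.7373, 0.0, 319.3736], [0.0, 369.7373, 202.7888], [0.0, 0.0, 1.0]]), ('rvec', [2.3448, -0.5628, 0.2385]), ('tvec', [-0.5059, 0.2356, 0.8977])]
top [('K', [[432.3474, 0.0, 320.7138], [0.0, 432.3474, 201.0044], [0.0, 0.0, 1.0]]), ('rvec', [2.0706, -2.1196, 0.2462]), ('tvec', [0.0209, 0.5781, 0.9086])]
{'clock': 0.1, 'joints': array([ 9.65728703e-01,  3.81122634e-01,  1.29813175e+00, -3.58540940e-05,
        1.46359557e+00, -2.15343814e-01]), 'qvel': array([ 6.35674053e-04, -8.76696752e-05, -3.01564030e-03,  1.74241111e-03,
        6.37603683e-04, -5.30991501e-04]), 'effort': array([ 3.67975241e-03, -4.38644278e+01, -2.24911094e+01,  7.14765256e-02,
        3.42074479e-02, -7.43273245e-05]), 'tool_pos': array([0.20885496, 0.50854026, 0.23822068]), 'tcp_rot': array([-6.08213093e-01, -3.08167698e+00,  1.83317524e-03]), 'wrist_force': array([-0.57645867,  0.36901431, -0.03178344]), 'torque': array([ 0.07525368, -0.0125743 , -0.02909822]), 'gripper_force': 0.0, 'finger_gap': 0.9934848579025531}
```

View pics/side0.png

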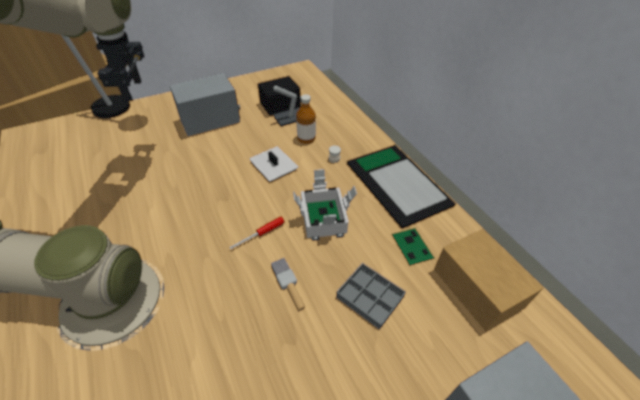

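View pics/top0.png

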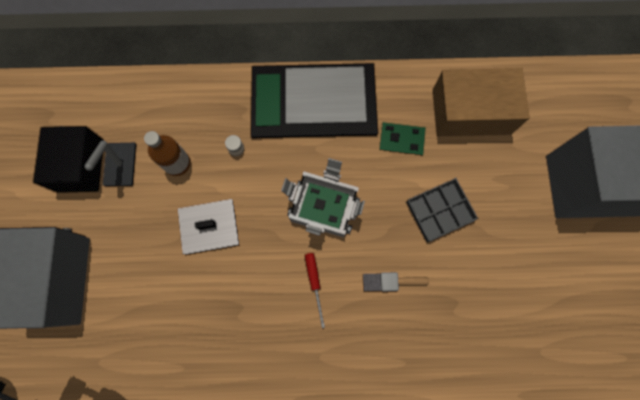

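The side view shows the lid at about (274,163) and the case at about (324,215). In the top view they are at about (208,227) and (323,204). All the clips are open. I'll enlarge both objects in both views.

```bash
cat > h.py <<'E'
import cv2,numpy as np
from bench import env
from scipy.spatial.transform import Rotation as R
def cam(n):
    i=env.camera_info(n); return np.array(i["K"]),np.array(i["rvec"],float).ravel(),np.array(i["tvec"],float).ravel()
def proj(n,P):
    K,r,t=cam(n); return cv2.projectPoints(np.array(P,float).reshape(-1,3),r,t,K,None)[0].reshape(-1,2)
def atz(n,uv,z):
    K,r,t=cam(n);M=cv2.Rodrigues(r)[0];d=M.T@np.linalg.inv(K)@[uv[0],uv[1],1];c=-M.T@t
    return c+d*(z-c[2])/d[2]
def tri(a,b):
    Ps=[]
    for n in("side","top"):
        K,r,t=cam(n);Ps.append(K@np.c_[cv2.Rodrigues(r)[0],t])
    X=cv2.triangulatePoints(Ps[0],Ps[1],np.array(a,float).reshape(2,1),np.array(b,float).reshape(2,1)).ravel();return X[:3]/X[3]
def mosaic(name,crops,s=8):
    ims={n:env.read_camera(n)[:,:,::-1] for n in {c[0] for c in crops}}
    out=[]
    for n,u,v,w,h in crops:
        c=cv2.resize(ims[n][v:v+h,u:u+w],None,fx=s,fy=s,interpolation=cv2.INTER_CUBIC)
        for k in range(0,w,10): cv2.line(c,(k*s,0),(k*s,6 if k%50 else 12),(0,0,255),1); cv2.putText(c,str(u+k),(k*s,18),0,.35,(0,0,255))if k%20==0 else 0
        for k in range(0,h,10): cv2.line(c,(0,k*s),(6,k*s),(0,0,255),1); cv2.putText(c,str(v+k),(8,k*s+4),0,.35,(0,0,255))if k%20==0 else 0
        out.append(c)
    top=np.hstack(out[:2]); cv2.imwrite(name,np.vstack([top,np.hstack(out[2:])]) if len(out)>2 else top)
E
python3 - <<'E'
from h import *
mosaic("pics/m1.png",[("side",245,140,65,50),("side",285,162,80,50+0),],5) if 0 else None
mosaic("pics/m1.png",[("top",170,190,80,75),("top",280,155,85,75),("side",240,135,80,75),("side",283,165,85,75)],4)
E
```

```text
(no output)
```

View pics/m1.png

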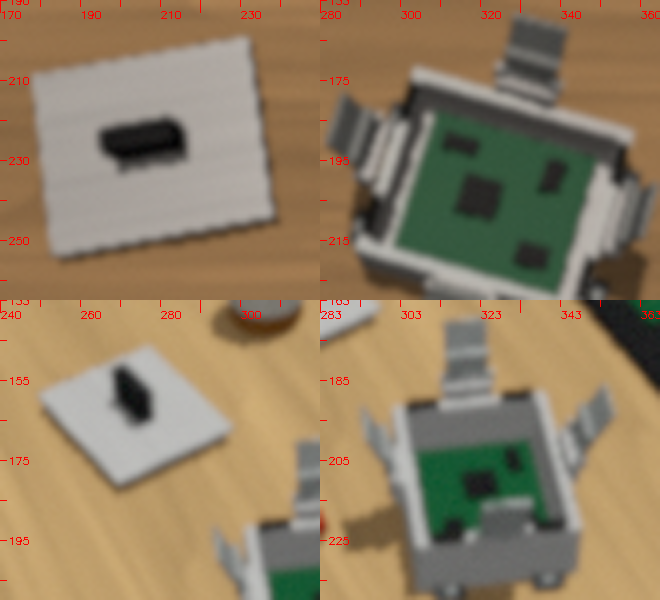

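The mosaic shows the lid plate corners in the top view at (178,208), (232,199.5), (239,244.5) and (184,254.5). The case rim corners are at (303,172), (358.5,189) and (289,215), with two clips visible to the left and right. The side view shows the matching corners, so I'll fit poses to both views.

```bash
cat >> h.py <<'E'
from scipy.optimize import least_squares
def fit(pts,obs,x0):
    # obs: list of (cam, idx, (u,v)); params x,y,z,yaw
    pts=np.array(pts,float)
    def res(p):
        W=R.from_euler('z',p[3]).apply(pts)+p[:3]
        return np.concatenate([proj(n,W[i])[0]-uv for n,i,uv in obs])
    return least_squares(res,x0,loss='soft_l1'),res
E
python3 - <<'E'
from h import *
sq=lambda a,b:[[a,b,0],[a,-b,0],[-a,-b,0],[-a,b,0]] # TL,TR,BR,BL in top image
lid=[("top",0,(178.2,208)),("top",1,(232.2,199.5)),("top",2,(238.5,244.5)),("top",3,(184.2,254.3))]
lids=[("side",0,(277.5,146.5)),("side",1,(297.8,167.3)),("side",2,(270,181.5)),("side",3,(250.2,159))]
case=[("top",0,(303.2,172)),("top",1,(358.5,188.5)),("top",3,(289,215))]
cs=[("side",0,(301.7,191)),("side",1,(339.5,188)),("side",2,(348,223)),("side",3,(306.5,227.5))]
print("topaxes",proj("top",[[.5,0,0],[.6,0,0],[.5,.1,0]]).round(1).tolist(),"side",proj("side",[[.5,0,0],[.6,0,0],[.5,.1,0]]).round(1).tolist())
for nm,m,t,z in(("lid",sq(.055,.065),lid,.02),("case",sq(.057,.067),case,.05)):
    c=atz("top",t[0][2],z)
    f,_=fit(m,t,[c[0],c[1],z,0]); print(nm,"top",f.x.round(4),f.cost,f.fun.round(1).tolist())
    W=R.from_euler('z',f.x[3]).apply(m)+f.x[:3]; print("side pred",proj("side",W).round(1).tolist())
E
```

```text
topaxes [[324.7, 239.8], [323.7, 198.9], [282.6, 240.8]] side [[297.8, 227.6], [328.6, 215.7], [283.8, 204.5]]
lid top [0.537  0.2748 0.0111 0.1564] 0.7575808578141092 [0.3, 0.8, 0.3, -0.2, 0.1, -0.3, -0.8, -0.2]
side pred [[276.5, 147.4], [297.4, 168.0], [268.5, 181.5], [248.4, 159.5]]
case top [ 0.5858  0.0007  0.0276 -0.3407] 1.188568488205827 [1.2, -0.5, -0.6, -0.2, -0.2, 0.8]
side pred [[339.9, 192.7], [348.3, 227.1], [307.4, 231.1], [302.3, 196.0]]
```

```bash
python3 - <<'E'
from h import *
sq=lambda a,b:[[a,b,0],[a,-b,0],[-a,-b,0],[-a,b,0]]
lid=[("top",0,(178.2,208)),("top",1,(232.2,199.5)),("top",2,(238.5,244.5)),("top",3,(184.2,254.3)),("side",0,(277.5,146.5)),("side",1,(297.8,167.3)),("side",2,(270,181.5)),("side",3,(250.2,159))]
case=[("top",0,(303.2,172)),("top",1,(358.5,188.5)),("top",3,(289,215)),("side",0,(339.5,188)),("side",1,(348,223)),("side",2,(306.5,227.5)),("side",3,(301.7,191))]
for nm,m,t,x0 in(("lid",sq(.055,.065),lid,[.53,.27,.02,.15]),("case",sq(.057,.067),case,[.58,0,.05,-.3])):
    f,_=fit(m,t,x0); print(nm,f.x.round(4),f.cost,f.fun.round(1).tolist())
    if nm=="case":
        for yaw in [f.x[3]]:
            r=R.from_euler('z',yaw); ins=r.apply(sq(.05,.06))+f.x[:3]; print("inner",proj("top",ins).round(1).tolist(),proj("side",ins).round(1).tolist())
    else: L=f.x
L=np.array(L)
s=env.get_state(); T=R.from_rotvec(s["tcp_rot"]); print("axes",T.as_matrix().round(4).tolist())
# bar top centre check: tri. top view bar top: px ~ (204.5,222.5)->; side (270.5,156)
print("grip?",proj("top",[L[0],L[1],.05]),proj("side",[L[0],L[1],.05]))
E
```

```text
lid [0.5381 0.2743 0.0126 0.1573] 3.059005939930006 [0.4, 0.3, 0.3, -0.8, 0.2, -0.9, -0.8, -0.7, -0.7, 0.6, -0.0, 0.3, -1.1, -0.3, -1.5, 0.2]
case [ 0.5824  0.0006  0.0473 -0.3392] 2.850456144704671 [0.9, -1.6, 0.1, -1.1, -0.8, 0.6, -0.2, 0.5, -0.3, -0.0, -0.2, -0.4, -0.6, 0.8]
inner [[305.9, 174.0], [354.9, 189.3], [341.9, 229.7], [292.1, 213.7]] [[337.3, 190.3], [344.8, 221.3], [308.6, 224.8], [303.7, 193.3]]
axes [[-0.925, 0.38, -0.0005], [0.38, 0.925, -0.0007], [0.0002, -0.0008, -1.0]]
grip? [[204.11860902 222.83636834]] [[272.10250508 154.61536724]]
```

```bash
cat >> h.py <<'E'
def goal(p,yd,tilt=None):
    """shift (mm) and rotvec (deg) in tool axes to reach tcp p, pointing down, tool y at yd degrees"""
    s=env.get_state(); T=R.from_rotvec(s["tcp_rot"]); a=np.radians(yd)
    y=np.array([np.cos(a),np.sin(a),0]); z=np.array([0,0,-1.]); x=np.cross(y,z)
    G=R.from_matrix(np.c_[x,y,z])
    if tilt is not None: G=G*R.from_rotvec(np.radians(tilt))
    print("shift",(T.inv().apply(np.array(p)-s["tool_pos"])*1000).round(1).tolist(),"turn",np.degrees((T.inv()*G).as_rotvec()).round(2).tolist())
E
python3 - <<'E'
from h import *
print("cap",tri((306,100),(152,139)), "bartop",tri((270.3,156),(204.7,222.3)))
goal([.538,.274,.13],9)
E
```

```text
cap [0.70335104 0.36383178 0.15487462] bartop [0.53650487 0.27447493 0.046335  ]
shift [-393.6, -91.9, 108.4] turn [-0.05, 0.01, 58.67]
```

```bash
python3 -m jog '{"steps":[[1,[-40,-9,11],[0,0,8]],[1,[-80,-18,22],[0,0,16]],[1,[-120,-28,33],[0,0,24]],[1,[-160,-37,44],[0,0,32]],[1,[-200,-46,55],[0,0,40]],[1,[-240,-56,66],[0,0,48]],[1,[-280,-65,77],[0,0,56]],[1,[-320,-74,88],[0,0,58.7]],[1,[-360,-83,99],[0,0,58.7]],[1,[-393.6,-91.9,108.4],[0,0,58.7]],[1,[-393.6,-91.9,108.4],[0,0,58.7]],[1,[-393.6,-91.9,108.4],[0,0,58.7]],[1,[-393.6,-91.9,108.4],[0,0,58.7]]]}' 20; python3 - <<'E'
from h import *
mosaic("pics/m2.png",[("top",160,170,100,100),("side",225,90,100,100)],4)
s=env.get_state();print(s["tool_pos"],s["clock"]);goal([.538,.274,.021],9)
print(proj("top",s["tool_pos"]),proj("side",s["tool_pos"]))
E
```

```text
clock: 1.5
tool_pos: [0.5374, 0.2748, 0.1306]
tcp_rot: [-2.04, -2.389, -0.0]
wrist_force: [-0.9, 0.0, -0.3]
finger_gap: 0.999
gripper_force: 0.0
[0.53736626 0.27505065 0.13085679] 1.6
shift [-1.2, 0.4, 109.9] turn [0.03, -0.01, 0.05]
[[193.43129593 216.05062841]] [[269.69004582 134.2153588 ]]
```

View pics/m2.png

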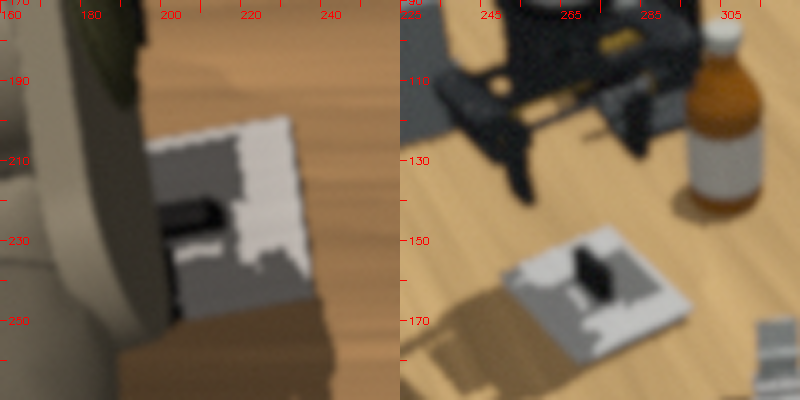

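The side view shows the fingertips at about (257.5,141) and (285,129.5), straddling the bar at about (272,157). I'll descend and grip.

```bash
python3 -m jog '{"steps":[[1,[-1.2,0.4,40],[0,0,0]],[1,[-1.2,0.4,75],[0,0,0]],[1,[-1.2,0.4,100],[0,0,0]],[1,[-1.2,0.4,110],[0,0,0]],[1,[-1.2,0.4,110],[0,0,0]],[0,[-1.2,0.4,110],[0,0,0]],[0,[-1.2,0.4,110],[0,0,0]],[0,[-1.2,0.4,110],[0,0,0]],[0,[-1.2,0.4,110],[0,0,0]],[0,[-1.2,0.4,110],[0,0,0]],[0,[-1.2,0.4,110],[0,0,0]]]}' 30; python3 -m jog '{"steps":[[0,[0,0,-30],[0,0,0]],[0,[0,0,-80],[0,0,0]],[0,[0,0,-130],[0,0,0]],[0,[0,0,-130],[0,0,0]],[0,[0,0,-130],[0,0,0]]]}'; python3 - <<'E'
from h import *
mosaic("pics/m3.png",[("top",160,170,100,100),("side",225,70,100,100)],4)
s=env.get_state();print(s["tool_pos"],s["finger_gap"],s["wrist_force"],s["torque"],s["clock"])
goal([.5824,.0006,.165],-19.4)
E
```

```text
clock: 2.7
tool_pos: [0.5388, 0.273, 0.0205]
tcp_rot: [2.041, 2.388, 0.0]
wrist_force: [-0.5, 0.5, -0.1]
finger_gap: 0.48
gripper_force: 0.0
clock: 3.2
tool_pos: [0.5388, 0.2731, 0.151]
tcp_rot: [2.04, 2.388, 0.002]
wrist_force: [-0.5, 1.1, -0.5]
finger_gap: 0.023
gripper_force: 0.0
[0.5380387  0.27282329 0.1488596 ] 0.004927976029306838 [-0.19242382 -0.11327607  0.45544795] [-0.04928118  0.07191575 -0.06595816] 3.3
shift [-275.8, 1.4, -16.1] turn [-0.15, 0.06, 28.36]
```

View pics/m3.png

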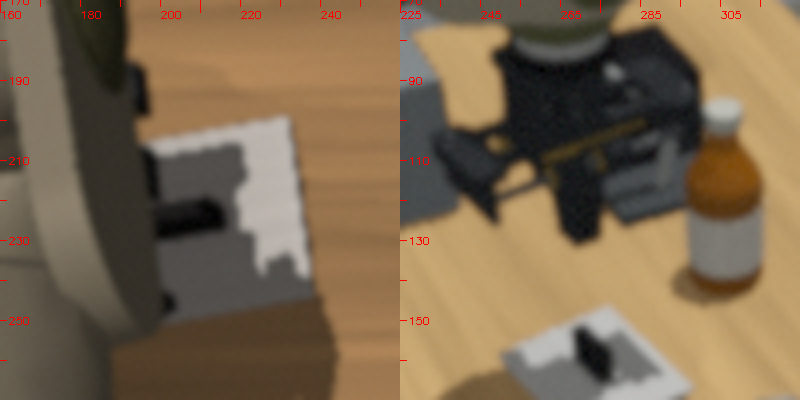

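The fingers close slowly, at about 0.1 of the opening per row, so I lifted before they had closed. The lid is still in place with its bar at about (272,158) in the side view. I'll reopen, descend and wait longer this time.

```bash
python3 -m jog '{"steps":[[0.7,[0,0,0],[0,0,0]],[0.7,[0,0,0],[0,0,0]],[0.7,[0,0,0],[0,0,0]],[0.7,[0,0,0],[0,0,0]],[0.7,[0,0,0],[0,0,0]],[0.7,[0,0,0],[0,0,0]],[0.7,[0,0,0],[0,0,0]],[0.7,[0,0,0],[0,0,0]]]}' 30; python3 -m jog '{"steps":[[0.7,[0,0.5,40],[0,0,0]],[0.7,[0,0.5,80],[0,0,0]],[0.7,[0,0.5,115],[0,0,0]],[0.7,[0,0.5,130],[0,0,0]],[0.7,[0,0.5,130],[0,0,0]],[0,[0,0.5,130],[0,0,0]],[0,[0,0.5,130],[0,0,0]],[0,[0,0.5,130],[0,0,0]],[0,[0,0.5,130],[0,0,0]],[0,[0,0.5,130],[0,0,0]],[0,[0,0.5,130],[0,0,0]],[0,[0,0.5,130],[0,0,0]],[0,[0,0.5,130],[0,0,0]],[0,[0,0.5,130],[0,0,0]],[0,[0,0.5,130],[0,0,0]],[0,[0,0.5,130],[0,0,0]]]}'
```

```text
clock: 4.1
tool_pos: [0.5387, 0.273, 0.1504]
tcp_rot: [2.041, 2.388, 0.0]
wrist_force: [-0.1, -0.0, 1.0]
finger_gap: 0.69
gripper_force: 0.0
clock: 5.7
tool_pos: [0.5392, 0.2731, 0.0205]
tcp_rot: [2.041, 2.388, -0.0]
wrist_force: [-1.1, -0.3, 3.6]
finger_gap: 0.179
gripper_force: 30.0
```

```bash
python3 -m jog '{"steps":[[0,[0,0,-20],[0,0,0]],[0,[0,0,-50],[0,0,0]],[0,[0,0,-95],[0,0,0]],[0,[0,0,-125],[0,0,0]],[0,[0,0,-135],[0,0,0]],[0,[0,0,-135],[0,0,0]],[0,[0,0,-135],[0,0,0]],[0,[0,0,-135],[0,0,0]]]}'; python3 - <<'E'
from h import *
s=env.get_state();print(s["tool_pos"],s["finger_gap"],s["wrist_force"],s["torque"],s["clock"])
mosaic("pics/m4.png",[("top",120,160,130,130),("side",225,60,130,130)],3)
goal([.5824,.0006,.155],-19.4)
E
```

```text
clock: 6.5
tool_pos: [0.5385, 0.2729, 0.1532]
tcp_rot: [-2.04, -2.387, 0.005]
wrist_force: [-0.8, 0.3, -3.0]
finger_gap: 0.175
gripper_force: 30.0
[0.53853436 0.27286887 0.15318984] 0.17512286944260122 [-0.78200362  0.26650014 -3.02708685] [-0.05964619  0.09738297 -0.00974524] 6.5
shift [-275.8, 0.6, -1.1] turn [-0.14, 0.06, 28.36]
```

View pics/m4.png

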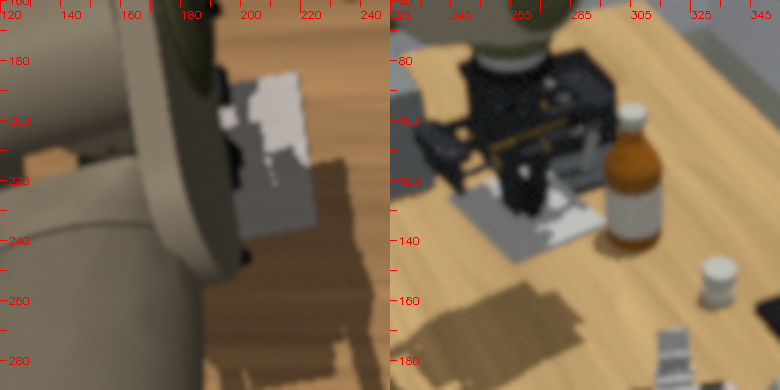

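The lid is held level: side view corners at (245,127), (267,147) and (298,134), top view right corners at (219,184) and (226,235). I'll measure the in-hand offset, then carry it over to the case.

```bash
python3 - <<'E'
from h import *
sq=lambda a,b:[[a,b,0],[a,-b,0],[-a,-b,0],[-a,b,0]]
f,_=fit(sq(.055,.065),[("top",1,(219,184)),("top",2,(225.7,235.3)),("side",1,(297.7,134)),("side",2,(267.3,147.3)),("side",3,(245,126.7))],[.538,.273,.15,.157])
print(f.x.round(4),f.fun.round(1).tolist())
E
python3 -m jog '{"steps":[[0,[-20,0,0],[0,0,2]],[0,[-50,0,0],[0,0,6]],[0,[-90,0,0],[0,0,10]],[0,[-130,0,0],[0,0,14]],[0,[-170,0,0],[0,0,18]],[0,[-210,0,0],[0,0,22]],[0,[-245,0.6,-1],[0,0,26]],[0,[-268,0.6,-1],[0,0,28.4]],[0,[-275.8,0.6,-1],[0,0,28.4]],[0,[-275.8,0.6,-1],[0,0,28.4]],[0,[-275.8,0.6,-1],[0,0,28.4]],[0,[-275.8,0.6,-1],[0,0,28.4]],[0,[-275.8,0.6,-1],[0,0,28.4]]]}'
python3 - <<'E'
from h import *
mosaic("pics/m5.png",[("top",260,140,110,110),("side",270,120,110,140)],4)if 0 else mosaic("pics/m5.png",[("top",260,140,100,130),("side",275,120,100,130)],4)
s=env.get_state();print(s["tool_pos"],s["wrist_force"]);goal([.5824,.0006,.155],-19.4)
E
```

```text
[0.5406 0.2761 0.1433 0.1514] [0.3, -1.1, -0.0, -1.5, -0.7, 0.8, -1.9, 0.8, -1.0, -0.5]
clock: 7.9
tool_pos: [0.5827, 0.0018, 0.1564]
tcp_rot: [-2.563, -1.817, -0.0]
wrist_force: [0.3, -0.0, -2.1]
finger_gap: 0.179
gripper_force: 30.0
[0.5827287  0.00146373 0.15640761] [ 0.647647   -1.34019294 -1.91501166]
shift [-0.9, -0.0, 1.4] turn [0.0, -0.0, 0.03]
```

View pics/m5.png

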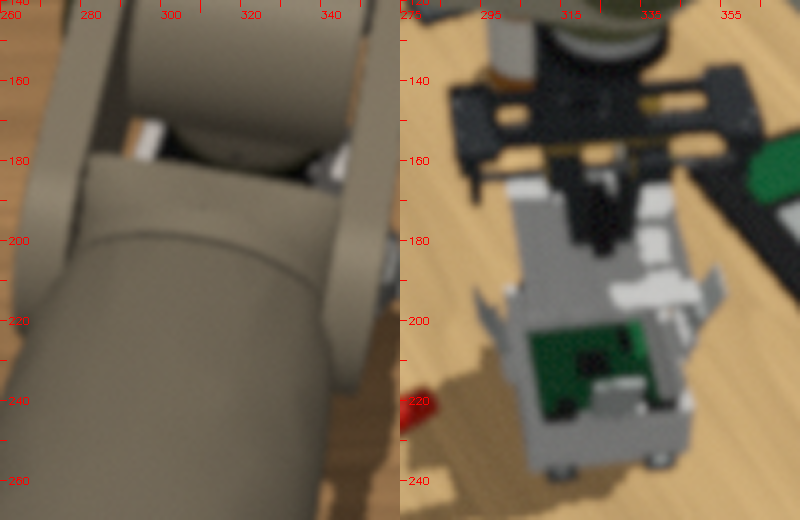

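```bash
python3 - <<'E'
from h import *
sq=lambda a,b:np.array([[a,b,0],[a,-b,0],[-a,-b,0],[-a,b,0]])
s=env.get_state();t=s["tool_pos"];r=R.from_euler('z',-19.4,degrees=True)
print("lid",proj("side",r.apply(sq(.055,.065))+[t[0],t[1],t[2]-.003]).round(1).tolist())
print("lid obs TR?,BR,.. : (350.5,192.5),(306.7,196.3),(302,164.5)")
for z in(.047,.05):print("case",z,proj("side",r.apply(sq(.057,.067))+[.5824,.0006,z]).round(1).tolist())
print("case obs [339.5,188],[348,223],[306.5,227.5],[301.7,191]")
# fit with z fixed, xy+yaw only, case
import functools
for z in (.047,.05):
  m=sq(.057,.067); obs=[("top",0,(303.2,172)),("top",1,(358.5,188.5)),("top",3,(289,215)),("side",0,(339.5,188)),("side",1,(348,223)),("side",2,(306.5,227.5)),("side",3,(301.7,191))]
  for sel in ("top","side","topside"):
    o=[q for q in obs if q[0] in sel]
    f=least_squares(lambda p:np.concatenate([proj(n,r0.apply(m[i])+[p[0],p[1],z])[0]-uv for r0 in[R.from_euler('z',p[2])] for n,i,uv in o]),[.58,0,-.34]);print(z,sel,f.x.round(4),round(f.cost,2))
E
```

```text
lid [[340.7, 161.7], [349.7, 195.4], [306.5, 199.4], [301.0, 164.9]]
lid obs TR?,BR,.. : (350.5,192.5),(306.7,196.3),(302,164.5)
case 0.047 [[339.2, 188.5], [347.7, 223.0], [306.3, 227.2], [301.1, 191.9]]
case 0.05 [[339.3, 187.8], [347.8, 222.3], [306.3, 226.5], [301.1, 191.2]]
case obs [339.5,188],[348,223],[306.5,227.5],[301.7,191]
0.047 top [ 0.5809  0.0007 -0.3392] 2.03
0.047 side [ 0.5837  0.001  -0.3427] 0.51
0.047 topside [ 0.5821  0.0007 -0.3389] 3.47
0.05 top [ 0.5801  0.0007 -0.3391] 2.27
0.05 side [ 0.5824 -0.0013 -0.3427] 0.43
0.05 topside [ 5.813e-01 -2.000e-04 -3.372e-01] 3.88
```

```bash
python3 - <<'E'
from h import *
goal([.5815,-.0012,.075],-19.5)
E
```

```text
shift [-2.9, -0.3, 81.4] turn [0.0, -0.0, 0.13]
```

```bash
python3 -m jog '{"steps":[[0,[-2.9,-0.3,20],[0,0,0]],[0,[-2.9,-0.3,45],[0,0,0]],[0,[-2.9,-0.3,65],[0,0,0]],[0,[-2.9,-0.3,76],[0,0,0]],[0,[-2.9,-0.3,80],[0,0,0]],[0,[-2.9,-0.3,81.4],[0,0,0]],[0,[-2.9,-0.3,81.4],[0,0,0]],[0,[-2.9,-0.3,81.4],[0,0,0]]]}'; python3 -m jog '{"steps":[[0,[0,0,1],[0,0,0]],[0,[0,0,2],[0,0,0]],[0,[0,0,3],[0,0,0]],[0,[0,0,4],[0,0,0]],[0,[0,0,5],[0,0,0]],[0,[0,0,6],[0,0,0]],[0,[0,0,6],[0,0,0]]]}';python3 -m jog '{"steps":[[0,[0,0,1],[0,0,0]],[0,[0,0,2],[0,0,0]],[0,[0,0,3],[0,0,0]],[0,[0,0,3],[0,0,0]],[0,[0,0,3],[0,0,0]]]}'
```

```text
clock: 8.8
tool_pos: [0.5819, -0.0019, 0.0758]
tcp_rot: [2.563, 1.814, 0.002]
wrist_force: [-0.1, -1.8, -1.9]
finger_gap: 0.179
gripper_force: 30.0
clock: 9.5
tool_pos: [0.5815, -0.0018, 0.0688]
tcp_rot: [-2.564, -1.814, 0.0]
wrist_force: [-0.1, -0.7, -2.6]
finger_gap: 0.183
gripper_force: 30.0
clock: 10.0
tool_pos: [0.5814, -0.0018, 0.0659]
tcp_rot: [-2.564, -1.815, 0.0]
wrist_force: [0.0, 1.0, -2.3]
finger_gap: 0.18
gripper_force: 30.0
```

```bash
python3 -m jog '{"steps":[[0,[0,0,1],[0,0,0]],[0,[0,0,2],[0,0,0]],[0,[0,0,2],[0,0,0]]]}';python3 -m jog '{"steps":[[0,[0,0,0.7],[0,0,0]],[0,[0,0,1.5],[0,0,0]],[0,[0,0,1.5],[0,0,0]]]}'
```

```text
clock: 10.3
tool_pos: [0.5815, -0.0019, 0.0642]
tcp_rot: [2.564, 1.815, 0.0]
wrist_force: [-2.3, -0.1, 3.0]
finger_gap: 0.182
gripper_force: 30.0
clock: 10.6
tool_pos: [0.5815, -0.0018, 0.0628]
tcp_rot: [2.564, 1.815, 0.0]
wrist_force: [-3.5, 1.5, 5.6]
finger_gap: 0.18
gripper_force: 30.0
```

```bash
for r in '{"steps":[[0,[0,-1,0],[0,0,0]],[0,[0,-1,0],[0,0,0]],[0,[0,-1,0],[0,0,0]]]}' '{"steps":[[0,[0,-1,0],[0,0,0]],[0,[0,-1,0],[0,0,0]],[0,[0,-1,0],[0,0,0]]]}' ; do :; done; python3 -m jog '{"steps":[[0,[0,-1,0],[0,0,0]],[0,[0,-1,0],[0,0,0]],[0,[0,-1,0],[0,0,0]]]}'; python3 -m jog '{"steps":[[0,[0,-1,0],[0,0,0]],[0,[0,-1,0],[0,0,0]],[0,[0,-1,0],[0,0,0]]]}'; python3 -m jog '{"steps":[[0,[1,1,0],[0,0,0]],[0,[1,1,0],[0,0,0]],[0,[1,1,0],[0,0,0]]]}'; python3 -m jog '{"steps":[[0,[-2,0,0],[0,0,0]],[0,[-2,0,0],[0,0,0]],[0,[-2,0,0],[0,0,0]]]}'
```

```text
clock: 10.9
tool_pos: [0.5815, -0.0018, 0.063]
tcp_rot: [2.563, 1.813, 0.003]
wrist_force: [2.0, -1.6, 5.3]
finger_gap: 0.179
gripper_force: 30.0
clock: 11.2
tool_pos: [0.5808, -0.0015, 0.063]
tcp_rot: [2.563, 1.813, 0.003]
wrist_force: [3.8, -1.3, 4.2]
finger_gap: 0.18
gripper_force: 30.0
clock: 11.5
tool_pos: [0.581, -0.0011, 0.0627]
tcp_rot: [2.564, 1.814, -0.0]
wrist_force: [-0.7, -4.0, 6.2]
finger_gap: 0.18
gripper_force: 30.0
clock: 11.8
tool_pos: [0.5806, -0.0021, 0.0627]
tcp_rot: [2.565, 1.814, 0.002]
wrist_force: [1.5, 1.2, 5.4]
finger_gap: 0.177
gripper_force: 30.0
```

```bash
python3 -m jog '{"steps":[[0,[0,0,-1.5],[0,0,0]],[0,[0,0,-2.8],[0,0,0]],[0.4,[0,0,-2.8],[0,0,0]],[0.4,[0,0,-2.8],[0,0,0]],[0.4,[0,0,-2.8],[0,0,0]],[0.4,[0,0,-2.8],[0,0,0]],[0.4,[0,0,-2.8],[0,0,0]],[0.4,[0,0,-2.8],[0,0,0]],[0.4,[0,0,-15],[0,0,0]],[0.4,[0,0,-40],[0,0,0]],[0.1,[0,0,-75],[0,0,0]],[0,[0,0,-100],[0,0,0]],[0,[0,0,-100],[0,0,0]],[0,[0,0,-100],[0,0,0]],[0,[0,0,-100],[0,0,0]]]}'; python3 - <<'E'
from h import *
s=env.get_state();print(s["tool_pos"],s["finger_gap"],s["wrist_force"],s["joints"])
mosaic("pics/m6.png",[("top",265,140,100,120),("side",275,140,100,120)],4)
E
```

```text
clock: 13.3
tool_pos: [0.5797, -0.0024, 0.1614]
tcp_rot: [-2.563, -1.814, 0.002]
wrist_force: [0.4, 0.7, -0.1]
finger_gap: 0.004
gripper_force: 0.0
[ 0.57971056 -0.00235701  0.16143343] 0.004342322929807649 [ 0.38427905  0.70200672 -0.11325566] [-2.08152630e-01  4.97308404e-01  1.33640880e+00 -3.04091983e-05
  1.30995662e+00  1.31007404e-01]
```

View pics/m6.png

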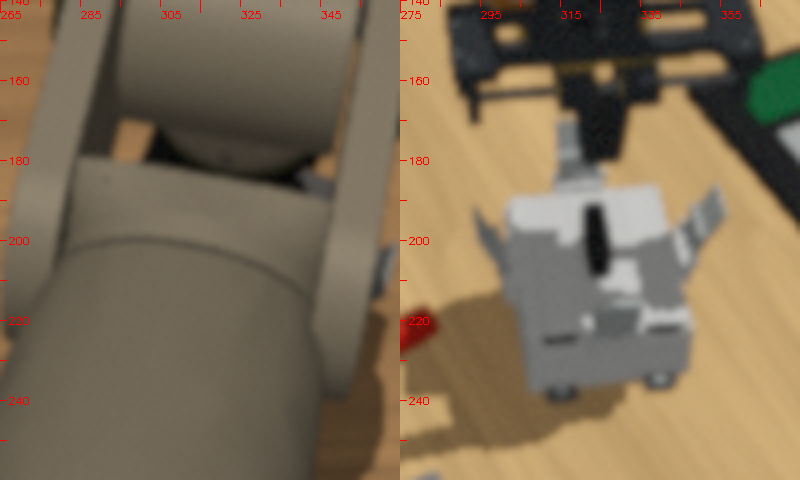

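The lid is square and seated: in the side view its plate fills the rim from (302,190) to (348,222), the bar is at (324,200), and all the clips are still open. I'll start with the left clip (+y), since the current orientation suits it.

```bash
cat >> h.py <<'E'
C=np.array([.5815,-.0005]);A=np.radians(-19.45);EX=np.array([np.cos(A),np.sin(A)]);EY=np.array([-np.sin(A),np.cos(A)])
OUT=dict(left=(EY,.076),right=(-EY,.076),near=(-EX,.066),far=(EX,.066))
def clip(name,u,h,yd):
    "finger inner edge u mm inward of pin, h mm above pin"
    o,d=OUT[name]; p=C+o*(d-(u-9)/1000); goal([p[0],p[1],.065+h/1000],yd)
def where(name):
    s=env.get_state();o,d=OUT[name];t=s["tool_pos"];print(name,"u",round(1000*(d-(t[:2]-C)@o)+9,1),"h",round(1000*(t[2]-.065),1),"F",s["wrist_force"].round(1),s["clock"])
E
python3 -c "
from h import *
clip('left',-37,96,-19.45);clip('left',-37,25,-19.45)"
```

```text
shift [124.4, 1.0, 0.3] turn [-0.13, 0.02, 0.01]
shift [124.4, 1.1, 71.3] turn [-0.13, 0.02, 0.01]
```

```bash
python3 -m jog '{"steps":[[0,[45,1,0],[0,0,0]],[0,[90,1,0],[0,0,0]],[0,[120,1,0],[0,0,0]],[0,[124,1,20],[0,0,0]],[0,[124,1,50],[0,0,0]],[0,[124,1,68],[0,0,0]],[0,[124,1,71],[0,0,0]],[0,[124,1,71],[0,0,0]],[0,[118,1,71],[0,0,0]],[0,[112,1,71],[0,0,0]],[0,[106,1,71],[0,0,0]],[0,[100,1,71],[0,0,0]],[0,[94,1,71],[0,0,0]],[0,[88,1,71],[0,0,0]]]}'; python3 -c "
from h import *
where('left')"; python3 -m jog '{"steps":[[0,[-5,0,0],[0,0,0]],[0,[-10,0,0],[0,0,0]],[0,[-15,0,0],[0,0,0]],[0,[-20,0,0],[0,0,0]],[0,[-25,0,0],[0,0,0]],[0,[-29,0,3],[0,0,0]],[0,[-33,0,7],[0,0,0]],[0,[-36,0,10],[0,0,0]],[0,[-38,0,13],[0,0,0]],[0,[-38,0,13],[0,0,0]]]}'; python3 -c "
from h import *
where('left')"
```

```text
clock: 14.8
tool_pos: [0.6115, 0.0804, 0.093]
tcp_rot: [2.563, 1.814, 0.007]
wrist_force: [3.6, 6.4, 2.9]
finger_gap: 0.006
gripper_force: 3.7
left u -1.3 h 28.0 F [3.6 6.4 2.9] 14.8
clock: 15.8
tool_pos: [0.5981, 0.0441, 0.0789]
tcp_rot: [2.564, 1.814, 0.002]
wrist_force: [0.7, 3.4, 2.0]
finger_gap: 0.004
gripper_force: 1.3
left u 37.4 h 13.9 F [0.7 3.4 2. ] 15.8
```

```bash
python3 -m jog '{"steps":[[0,[-2,0,2],[0,0,0]],[0,[-4,0,4],[0,0,0]],[0,[-4.5,0,5],[0,0,0]],[0,[-4.5,0,6],[0,0,0]],[0,[-4.5,0,6],[0,0,0]]]}'; python3 -m jog '{"steps":[[0,[0,0,0.7],[0,0,0]],[0,[0,0,1.4],[0,0,0]],[0,[0,0,2],[0,0,0]],[0,[0,0,2],[0,0,0]]]}';  python3 -c "
from h import *
where('left')"
```

```text
clock: 16.3
tool_pos: [0.5963, 0.0398, 0.0724]
tcp_rot: [2.564, 1.814, -0.001]
wrist_force: [1.6, 1.4, 3.2]
finger_gap: 0.004
gripper_force: 1.5
clock: 16.7
tool_pos: [0.5963, 0.0396, 0.0705]
tcp_rot: [2.564, 1.814, -0.001]
wrist_force: [0.1, -1.7, 5.0]
finger_gap: 0.007
gripper_force: 2.1
left u 42.2 h 5.5 F [ 0.1 -1.7  5. ] 16.7
```

```bash
python3 -m jog '{"steps":[[0,[0,0,0.5],[0,0,0]],[0,[0,0,1],[0,0,0]],[0,[0,0,1],[0,0,0]]]}'; python3 -m jog '{"steps":[[0,[0,0,0.5],[0,0,0]],[0,[0,0,1],[0,0,0]],[0,[0,0,1],[0,0,0]]]}'
```

```text
clock: 17.0
tool_pos: [0.5963, 0.0395, 0.0695]
tcp_rot: [2.564, 1.814, -0.001]
wrist_force: [0.3, -2.8, 4.8]
finger_gap: 0.004
gripper_force: 2.3
clock: 17.3
tool_pos: [0.5963, 0.0395, 0.0685]
tcp_rot: [2.564, 1.814, -0.001]
wrist_force: [-0.8, -3.7, 4.9]
finger_gap: -0.001
gripper_force: 2.5
```

```bash
python3 -m jog '{"steps":[[0,[0,0,0.5],[0,0,0]],[0,[0,0,0.5],[0,0,0]]]}'
```

```text
clock: 17.5
tool_pos: [0.5963, 0.0394, 0.068]
tcp_rot: [2.564, 1.814, -0.001]
wrist_force: [-1.3, -2.9, 5.5]
finger_gap: 0.005
gripper_force: 2.7
```

```bash
python3 -m jog '{"steps":[[0,[0,0,0.4],[0,0,0]],[0,[0,0,0.4],[0,0,0]]]}'|grep -E "pos|wr";python3 -m jog '{"steps":[[0,[0,0,0.4],[0,0,0]],[0,[0,0,0.4],[0,0,0]]]}'|grep -E "pos|wr"; python3 -m jog '{"steps":[[0,[0,0,0.4],[0,0,0]],[0,[0,0,0.4],[0,0,0]]]}'|grep -E "pos|wr"
```

```text
tool_pos: [0.5963, 0.0394, 0.0677]
wrist_force: [-2.2, -3.6, 5.4]
tool_pos: [0.5963, 0.0394, 0.0674]
wrist_force: [-1.3, -4.4, 6.6]
tool_pos: [0.5963, 0.0394, 0.0671]
wrist_force: [-1.5, -4.4, 7.7]
```

```bash
python3 -m jog '{"steps":[[0,[0,0,0.4],[0,0,0]],[0,[0,0,0.4],[0,0,0]]]}'|grep -E "pos|wr";python3 -m jog '{"steps":[[0,[0,0,0.4],[0,0,0]],[0,[0,0,0.4],[0,0,0]]]}'|grep -E "pos|wr"; python3 -m jog '{"steps":[[0,[0,0,0.4],[0,0,0]],[0,[0,0,0.4],[0,0,0]]]}'|grep -E "pos|wr"
```

```text
tool_pos: [0.5963, 0.0393, 0.0668]
wrist_force: [-1.9, -2.6, 8.9]
tool_pos: [0.5963, 0.0394, 0.0665]
wrist_force: [-2.0, -4.2, 9.7]
tool_pos: [0.5963, 0.0393, 0.0662]
wrist_force: [-2.0, -3.9, 9.9]
```

```bash
python3 -m jog '{"steps":[[0,[0,0,0.4],[0,0,0]],[0,[0,0,0.4],[0,0,0]]]}'|grep -E "pos|wr";python3 -m jog '{"steps":[[0,[0,0,0.4],[0,0,0]],[0,[0,0,0.4],[0,0,0]]]}'|grep -E "pos|wr"; python3 -m jog '{"steps":[[0,[0,0,0.4],[0,0,0]],[0,[0,0,0.4],[0,0,0]]]}'|grep -E "pos|wr"
```

```text
tool_pos: [0.5963, 0.0393, 0.0659]
wrist_force: [-2.6, -5.2, 10.0]
tool_pos: [0.5964, 0.0393, 0.0658]
wrist_force: [-4.1, -3.5, 12.7]
tool_pos: [0.5964, 0.0393, 0.0657]
wrist_force: [-4.6, -5.1, 14.8]
```

```bash
python3 -m jog '{"steps":[[0,[0,0,0.4],[0,0,0]],[0,[0,0,0.4],[0,0,0]],[0,[0,0,0.4],[0,0,0]]]}'|grep -E "pos|wr"; python3 -m jog '{"steps":[[0,[0,0,-10],[0,0,0]],[0,[0,0,-50],[0,0,0]],[0,[0,0,-70],[0,0,0]],[0,[-45,0,-70],[0,0,0]],[0,[-90,0,-70],[0,0,0]],[0,[-135,0,-70],[0,0,0]],[0,[-160,0,-70],[0,0,0]],[0,[-165,0,-70],[0,0,0]],[0,[-165,0,-70],[0,0,0]],[0,[-165,0,-70],[0,0,0]]]}'; python3 -c "
from h import *
where('right');clip('right',-37,25,-19.45)"
```

```text
tool_pos: [0.5964, 0.0393, 0.0656]
wrist_force: [-4.7, -4.4, 16.9]
clock: 20.6
tool_pos: [0.5416, -0.1144, 0.1338]
tcp_rot: [-2.563, -1.815, 0.0]
wrist_force: [-0.5, 0.4, 0.5]
finger_gap: 0.002
gripper_force: 0.0
right u -35.7 h 68.8 F [-0.5  0.4  0.5] 20.6
shift [-1.3, -0.3, 43.8] turn [-0.03, -0.02, 0.07]
```

```bash
python3 -m jog '{"steps":[[0,[-1.3,0,30],[0,0,0]],[0,[-1.3,0,43],[0,0,0]],[0,[-1.3,0,43],[0,0,0]],[0,[5,0,43],[0,0,0]],[0,[11,0,43],[0,0,0]],[0,[17,0,43],[0,0,0]],[0,[23,0,43],[0,0,0]],[0,[29,0,43],[0,0,0]],[0,[35,0,43],[0,0,0]]]}'; python3 -c "
from h import *
where('right')"; python3 -m jog '{"steps":[[0,[5,0,0],[0,0,0]],[0,[10,0,0],[0,0,0]],[0,[15,0,0],[0,0,0]],[0,[20,0,0],[0,0,0]],[0,[25,0,0],[0,0,0]],[0,[29,0,3],[0,0,0]],[0,[33,0,7],[0,0,0]],[0,[36,0,10],[0,0,0]],[0,[38,0,13],[0,0,0]],[0,[40,0,15],[0,0,0]],[0,[41,0,17],[0,0,0]],[0,[41,0,17],[0,0,0]]]}'; python3 -c "
from h import *
where('right')"
```

```text
clock: 21.5
tool_pos: [0.5533, -0.0827, 0.0916]
tcp_rot: [2.563, 1.814, -0.001]
wrist_force: [-2.9, -6.2, 4.6]
finger_gap: 0.002
gripper_force: 3.4
right u -1.9 h 26.6 F [-2.9 -6.2  4.6] 21.5
clock: 22.7
tool_pos: [0.567, -0.0439, 0.0741]
tcp_rot: [2.564, 1.814, 0.0]
wrist_force: [0.4, -3.1, 2.8]
finger_gap: 0.003
gripper_force: 1.3
right u 39.3 h 9.1 F [ 0.4 -3.1  2.8] 22.7
```

```bash
python3 -m jog '{"steps":[[0,[1.5,0,1],[0,0,0]],[0,[2.7,0,2],[0,0,0]],[0,[2.7,0,3],[0,0,0]],[0,[2.7,0,3],[0,0,0]]]}'|grep -E "pos|wr"; python3 -m jog '{"steps":[[0,[0,0,0.5],[0,0,0]],[0,[0,0,1],[0,0,0]],[0,[0,0,1],[0,0,0]]]}'|grep -E "pos|wr"; python3 -m jog '{"steps":[[0,[0,0,0.4],[0,0,0]],[0,[0,0,0.4],[0,0,0]]]}'|grep -E "pos|wr"; python3 -m jog '{"steps":[[0,[0,0,0.4],[0,0,0]],[0,[0,0,0.4],[0,0,0]]]}'|grep -E "pos|wr"
```

```text
tool_pos: [0.5678, -0.0411, 0.0709]
wrist_force: [0.6, -2.1, 3.7]
tool_pos: [0.5678, -0.0411, 0.07]
wrist_force: [1.3, -0.1, 4.4]
tool_pos: [0.5678, -0.041, 0.0696]
wrist_force: [1.7, 1.5, 4.8]
tool_pos: [0.5679, -0.041, 0.0693]
wrist_force: [1.0, 0.5, 4.7]
```

```bash
python3 -m jog '{"steps":[[0,[0,0,0.5],[0,0,0]],[0,[0,0,1],[0,0,0]],[0,[0,0,1],[0,0,0]]]}'|grep -E "pos|wr"; python3 -m jog '{"steps":[[0,[0,0,0.5],[0,0,0]],[0,[0,0,0.5],[0,0,0]]]}'|grep -E "pos|wr"; python3 -m jog '{"steps":[[0,[0,0,0.5],[0,0,0]],[0,[0,0,0.5],[0,0,0]]]}'|grep -E "pos|wr"; python3 -m jog '{"steps":[[0,[0,0,0.5],[0,0,0]],[0,[0,0,0.5],[0,0,0]]]}'|grep -E "pos|wr"
```

```text
tool_pos: [0.568, -0.041, 0.0689]
wrist_force: [-0.3, 0.9, 11.2]
tool_pos: [0.568, -0.041, 0.0688]
wrist_force: [-1.6, 2.1, 14.0]
tool_pos: [0.5681, -0.041, 0.0687]
wrist_force: [-1.5, 1.4, 16.4]
tool_pos: [0.5682, -0.041, 0.0685]
wrist_force: [-3.0, 2.0, 20.5]
```

```bash
python3 -m jog '{"steps":[[0,[0,0,-20],[0,0,0]],[0,[0,0,-60],[0,0,0]],[0,[0,0,-80],[0,0,0]],[0,[0,0,-80],[0,0,0]],[0,[0,0,-80],[0,0,0]]]}'; python3 -c "
from h import *
clip('near',-37,82,70.55)"
```

```text
clock: 25.2
tool_pos: [0.567, -0.041, 0.1455]
tcp_rot: [-2.563, -1.814, 0.002]
wrist_force: [-0.5, 0.6, -0.5]
finger_gap: 0.0
gripper_force: 0.0
shift [43.0, -111.8, -1.3] turn [-0.08, -0.09, -89.98]
```

```bash
python3 -m jog '{"steps":[[0,[4,-10,0],[0,0,-8]],[0,[8,-20,0],[0,0,-16]],[0,[12,-30,0],[0,0,-24]],[0,[16,-40,0],[0,0,-32]],[0,[20,-50,0],[0,0,-40]],[0,[24,-60,0],[0,0,-48]],[0,[28,-70,0],[0,0,-56]],[0,[32,-80,0],[0,0,-64]],[0,[36,-90,0],[0,0,-72]],[0,[40,-100,0],[0,0,-80]],[0,[43,-111.8,-1],[0,0,-88]],[0,[43,-111.8,-1],[0,0,-90]],[0,[43,-111.8,-1],[0,0,-90]],[0,[43,-111.8,-1],[0,0,-90]]]}'; python3 -c "
from h import *
where('near');clip('near',-37,25,70.55);clip('near',0,25,70.55)"
```

```text
clock: 26.6
tool_pos: [0.4761, 0.0365, 0.1466]
tcp_rot: [-0.532, -3.094, -0.0]
wrist_force: [0.0, 0.2, -0.6]
finger_gap: 0.005
gripper_force: 0.0
near u -36.7 h 81.6 F [ 0.   0.2 -0.6] 26.6
shift [0.2, 0.2, 56.6] turn [-0.02, -0.13, -0.06]
shift [-36.8, 0.3, 56.5] turn [-0.02, -0.13, -0.06]
```

```bash
python3 -m jog '{"steps":[[0,[0,0,30],[0,0,0]],[0,[0,0,52],[0,0,0]],[0,[0,0,56],[0,0,0]],[0,[0,0,56],[0,0,0]],[0,[-6,0,56],[0,0,0]],[0,[-12,0,56],[0,0,0]],[0,[-18,0,56],[0,0,0]],[0,[-24,0,56],[0,0,0]],[0,[-30,0,56],[0,0,0]],[0,[-36,0,56],[0,0,0]]]}'; python3 -c "
from h import *
where('near')"; python3 -m jog '{"steps":[[0,[-5,0,0],[0,0,0]],[0,[-10,0,0],[0,0,0]],[0,[-15,0,0],[0,0,0]],[0,[-20,0,0],[0,0,0]],[0,[-25,0,0],[0,0,0]],[0,[-29,0,3],[0,0,0]],[0,[-33,0,7],[0,0,0]],[0,[-36,0,10],[0,0,0]],[0,[-38,0,13],[0,0,0]],[0,[-40,0,15],[0,0,0]],[0,[-41,0,16],[0,0,0]],[0,[-41,0,16],[0,0,0]]]}'; python3 -c "
from h import *
where('near')"
```

```text
clock: 27.6
tool_pos: [0.51, 0.0248, 0.092]
tcp_rot: [-0.53, -3.094, -0.001]
wrist_force: [-7.5, 3.6, 4.7]
finger_gap: 0.005
gripper_force: 3.8
near u -0.8 h 27.0 F [-7.5  3.6  4.7] 27.6
clock: 28.8
tool_pos: [0.5495, 0.0107, 0.0758]
tcp_rot: [0.53, 3.096, -0.0]
wrist_force: [-2.1, 1.2, 1.7]
finger_gap: 0.004
gripper_force: 1.0
near u 41.0 h 10.8 F [-2.1  1.2  1.7] 28.8
```

```bash
python3 -m jog '{"steps":[[0,[-1,0,1],[0,0,0]],[0,[-1,0,2],[0,0,0]],[0,[-1,0,3],[0,0,0]],[0,[-1,0,3],[0,0,0]]]}'|grep -E "pos|wr"; python3 -m jog '{"steps":[[0,[0,0,0.5],[0,0,0]],[0,[0,0,1],[0,0,0]],[0,[0,0,1],[0,0,0]]]}'|grep -E "pos|wr"; python3 -m jog '{"steps":[[0,[0,0,0.5],[0,0,0]],[0,[0,0,0.5],[0,0,0]]]}'|grep -E "pos|wr"; python3 -m jog '{"steps":[[0,[0,0,0.5],[0,0,0]],[0,[0,0,0.5],[0,0,0]]]}'|grep -E "pos|wr"; python3 -m jog '{"steps":[[0,[0,0,0.5],[0,0,0]],[0,[0,0,0.5],[0,0,0]]]}'|grep -E "pos|wr"
```

```text
tool_pos: [0.5506, 0.0104, 0.0728]
wrist_force: [-1.1, 0.7, 3.0]
tool_pos: [0.5506, 0.0104, 0.0718]
wrist_force: [1.2, -0.4, 4.4]
tool_pos: [0.5506, 0.0103, 0.0713]
wrist_force: [2.2, -0.1, 3.6]
tool_pos: [0.5504, 0.0104, 0.0708]
wrist_force: [3.0, -0.9, 4.3]
tool_pos: [0.5502, 0.0105, 0.0702]
wrist_force: [2.1, -0.6, 4.5]
```

```bash
python3 -m jog '{"steps":[[0,[0,0,0.5],[0,0,0]],[0,[0,0,0.5],[0,0,0]]]}'|grep -E "pos|wr"; python3 -m jog '{"steps":[[0,[0,0,0.5],[0,0,0]],[0,[0,0,0.5],[0,0,0]]]}'|grep -E "pos|wr"; python3 -m jog '{"steps":[[0,[0,0,0.5],[0,0,0]],[0,[0,0,0.5],[0,0,0]]]}'|grep -E "pos|wr"; python3 -m jog '{"steps":[[0,[0,0,0.5],[0,0,0]],[0,[0,0,0.5],[0,0,0]]]}'|grep -E "pos|wr"
```

```text
tool_pos: [0.5501, 0.0105, 0.0696]
wrist_force: [2.5, -1.6, 3.6]
tool_pos: [0.5501, 0.0105, 0.0691]
wrist_force: [2.9, -0.5, 3.9]
tool_pos: [0.5501, 0.0105, 0.0686]
wrist_force: [2.4, -0.1, 3.5]
tool_pos: [0.5501, 0.0105, 0.0681]
wrist_force: [2.7, -1.4, 3.7]
```

```bash
python3 -m jog '{"steps":[[0,[0,0,0.5],[0,0,0]],[0,[0,0,1],[0,0,0]],[0,[0,0,1],[0,0,0]]]}'|grep -E "pos|wr"; python3 -m jog '{"steps":[[0,[0,0,0.5],[0,0,0]],[0,[0,0,0.5],[0,0,0]]]}'|grep -E "pos|wr"; python3 -m jog '{"steps":[[0,[0,0,0.5],[0,0,0]],[0,[0,0,0.5],[0,0,0]]]}'|grep -E "pos|wr"; python3 -m jog '{"steps":[[0,[0,0,0.5],[0,0,0]],[0,[0,0,0.5],[0,0,0]]]}'|grep -E "pos|wr"
```

```text
tool_pos: [0.5501, 0.0105, 0.0675]
wrist_force: [2.7, -1.8, 7.8]
tool_pos: [0.5502, 0.0105, 0.0674]
wrist_force: [1.4, -1.7, 11.1]
tool_pos: [0.5502, 0.0105, 0.0672]
wrist_force: [-0.5, -0.5, 15.4]
tool_pos: [0.5503, 0.0105, 0.0671]
wrist_force: [-1.2, -0.3, 18.7]
```

```bash
python3 -m jog '{"steps":[[0,[0,0,-20],[0,0,0]],[0,[0,0,-60],[0,0,0]],[0,[0,0,-75],[0,0,0]],[0,[-40,0,-75],[0,0,0]],[0,[-80,0,-75],[0,0,0]],[0,[-120,0,-75],[0,0,0]],[0,[-142,0,-75],[0,0,0]],[0,[-145,0,-75],[0,0,0]],[0,[-145,0,-75],[0,0,0]],[0,[-145,0,-75],[0,0,0]]]}'; python3 -c "
from h import *
where('far');clip('far',-37,25,70.55)"
```

```text
clock: 32.8
tool_pos: [0.6855, -0.037, 0.1403]
tcp_rot: [-0.529, -3.094, -0.0]
wrist_force: [-0.4, 0.3, 0.2]
finger_gap: 0.006
gripper_force: 0.0
far u -35.2 h 75.3 F [-0.4  0.3  0.2] 32.8
shift [-1.9, -0.2, 50.3] turn [-0.01, -0.13, 0.04]
```

```bash
python3 -m jog '{"steps":[[0,[-2,0,25],[0,0,0]],[0,[-2,0,45],[0,0,0]],[0,[-2,0,49],[0,0,0]],[0,[-2,0,49],[0,0,0]],[0,[4,0,49],[0,0,0]],[0,[10,0,49],[0,0,0]],[0,[16,0,49],[0,0,0]],[0,[22,0,49],[0,0,0]],[0,[28,0,49],[0,0,0]],[0,[34,0,49],[0,0,0]]]}'; python3 -c "
from h import *
where('far')"; python3 -m jog '{"steps":[[0,[5,0,0],[0,0,0]],[0,[10,0,0],[0,0,0]],[0,[15,0,0],[0,0,0]],[0,[20,0,0],[0,0,0]],[0,[25,0,0],[0,0,0]],[0,[29,0,3],[0,0,0]],[0,[33,0,7],[0,0,0]],[0,[36,0,10],[0,0,0]],[0,[38,0,13],[0,0,0]],[0,[40,0,15],[0,0,0]],[0,[41,0,16],[0,0,0]],[0,[42,0,17],[0,0,0]],[0,[42,0,17],[0,0,0]]]}'; python3 -c "
from h import *
where('far')"
```

```text
clock: 33.8
tool_pos: [0.656, -0.027, 0.0939]
tcp_rot: [0.529, 3.09, -0.001]
wrist_force: [5.0, -3.3, 4.9]
finger_gap: 0.003
gripper_force: 2.7
far u -4.1 h 28.9 F [ 5.  -3.3  4.9] 33.8
clock: 35.1
tool_pos: [0.6154, -0.0125, 0.0752]
tcp_rot: [0.53, 3.095, -0.0]
wrist_force: [4.5, -1.7, 3.5]
finger_gap: 0.003
gripper_force: 2.1
far u 39.0 h 10.2 F [ 4.5 -1.7  3.5] 35.1
```

```bash
python3 -m jog '{"steps":[[0,[1.5,0,1],[0,0,0]],[0,[3,0,2],[0,0,0]],[0,[3,0,2],[0,0,0]]]}'|grep -E "pos|wr"; python3 -m jog '{"steps":[[0,[0,0,0.5],[0,0,0]],[0,[0,0,1],[0,0,0]],[0,[0,0,1],[0,0,0]]]}'|grep -E "pos|wr"; python3 -m jog '{"steps":[[0,[0,0,0.5],[0,0,0]],[0,[0,0,0.5],[0,0,0]]]}'|grep -E "pos|wr"; python3 -m jog '{"steps":[[0,[0,0,0.5],[0,0,0]],[0,[0,0,0.5],[0,0,0]]]}'|grep -E "pos|wr"; python3 -m jog '{"steps":[[0,[0,0,0.5],[0,0,0]],[0,[0,0,0.5],[0,0,0]]]}'|grep -E "pos|wr"
```

```text
tool_pos: [0.6119, -0.0113, 0.0724]
wrist_force: [2.8, -1.1, 3.5]
tool_pos: [0.6119, -0.0113, 0.0714]
wrist_force: [0.1, 0.0, 3.7]
tool_pos: [0.6119, -0.0113, 0.0709]
wrist_force: [-0.2, 0.1, 3.4]
tool_pos: [0.6119, -0.0113, 0.0707]
wrist_force: [-1.7, -0.4, 5.8]
tool_pos: [0.6119, -0.0112, 0.0706]
wrist_force: [-2.9, 1.2, 8.8]
```

```bash
python3 -m jog '{"steps":[[0,[0,0,0.4],[0,0,0]],[0,[0,0,0.4],[0,0,0]]]}'|grep -E "pos|wr"; python3 -m jog '{"steps":[[0,[0,0,0.4],[0,0,0]],[0,[0,0,0.4],[0,0,0]]]}'|grep -E "pos|wr"; python3 -m jog '{"steps":[[0,[0,0,0.4],[0,0,0]],[0,[0,0,0.4],[0,0,0]]]}'|grep -E "pos|wr"
```

```text
tool_pos: [0.6119, -0.0113, 0.0705]
wrist_force: [-3.5, 0.2, 11.0]
tool_pos: [0.6119, -0.0113, 0.0703]
wrist_force: [-4.4, 0.4, 13.0]
tool_pos: [0.6119, -0.0113, 0.0702]
wrist_force: [-5.9, 0.7, 15.7]
```

```bash
python3 -m jog '{"steps":[[0,[0,0,0.4],[0,0,0]],[0,[0,0,0.4],[0,0,0]]]}'|grep -E "pos|wr"; python3 -m jog '{"steps":[[0,[0,0,0.3],[0,0,0]],[0,[0,0,0.3],[0,0,0]]]}'|grep -E "pos|wr"; python3 -m jog '{"steps":[[0,[0,0,-20],[0,0,0]],[0,[0,0,-60],[0,0,0]],[0,[0,0,-90],[0,0,0]],[0,[-40,0,-110],[0,0,0]],[0,[-40,40,-130],[0,0,0]],[0,[-40,80,-130],[0,0,0]],[0,[-40,120,-130],[0,0,0]],[0,[-40,160,-130],[0,0,0]],[0,[-40,200,-130],[0,0,0]],[0,[-40,200,-130],[0,0,0]],[0,[-40,200,-130],[0,0,0]]]}'; python3 - <<'E'
from h import *
mosaic("pics/m7.png",[("top",280,150,90,110),("side",285,160,75,110-0)],4) if 0 else mosaic("pics/m7.png",[("top",280,160,80,80),("side",285,165,80,80)],5)
E
```

```text
tool_pos: [0.6119, -0.0112, 0.0701]
wrist_force: [-5.7, 0.7, 17.3]
tool_pos: [0.612, -0.0112, 0.07]
wrist_force: [-6.3, 0.7, 19.5]
clock: 38.4
tool_pos: [0.7162, 0.1644, 0.1969]
tcp_rot: [-0.528, -3.095, 0.001]
wrist_force: [0.3, -0.2, -0.4]
finger_gap: 0.002
gripper_force: 0.0
```

View pics/m7.png

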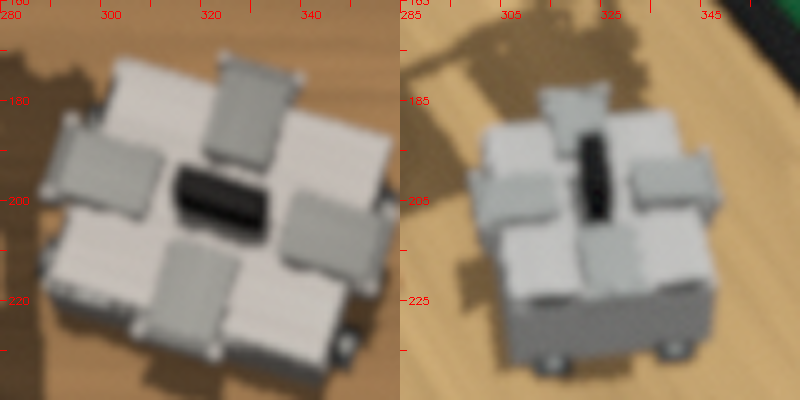

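All four clips lie folded flat over the rim in both views: top view tips at about (310,192), (326,192), (338,205) and (320,212), with the bar clear at (322,200). Each clip showed a sharp rise in force at its stop, so I'm handing it in.

```bash
python3 -c "
from bench import env
print(env.sign_off())"
```

```text
the job is handed in; nothing more can be done
None
```

I set the lid on the case and released it, pressed all four clips down to their stops, and handed the job in at about 38 s of the 72 s; the judging result was not shown to me.

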